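Index the geared decorating turntable to its stop and clamp it

TASK

Wind the turntable's crank clockwise (seen from above) to bring the platter round to its next division, set by the stop: the steel lug on its rim must push the loose slug back and press the stop's sprung nose in by about 2.5 mm. Stop by feel, when the crank pin has become some 3 to 4 N heavier than when running free, and do not strain it further. Then let go of the crank and throw the clamp lever fully over, leaving the bowl on the platter and everything else undisturbed.

Things in the scene. Friction and masses are not known exactly. Their poses are not given: they have to be found in the camera images.
- base: fixed aluminium base of a geared turntable; origin on the table top under the platter's axis, z up; its x axis points away from the robot at yaw 0 (yaw varies by up to 14 degrees either way). In this frame, in mm: platter axis (0, 0), crank axis (-30, -210), clamp lever pivot (-40, 205)
- crank_axis (a point): point on the crank's vertical axis, 102 mm above the table. The crank is a 104 mm aluminium disc on a grey gearbox, upper face 76 mm above the table (its middle nut reaches 80 mm); it turns without end
- gearbox (a point): centre of the gearbox top, 60 mm above the table, on the crank axis. A 30:1 worm inside: turning the crank CLOCKWISE seen from above turns the platter clockwise, 30 crank turns to one of the platter. Running drag is about 0.25 N m, that is 6 N at the crank pin (a hand that has just stopped may feel less). The worm is self-locking: the crank stays where it is left
- pin_mid (a point): crank pin: black upright free-spinning sleeve, 16 mm in diameter, from 78 to 118 mm above the table, 40 mm from the crank axis; this point is on its axis, 102 mm above the table. Grip it from above; as the sleeve spins, the gripper can keep one orientation while leading the pin round the circle
- platter: dark wooden platter, 260 mm across, its top 75 mm above the table, with 8 brass marks a division (45 degrees) apart and the lug on its rim; origin on its vertical axis at the height of the table top
- lug (a point): steel lug on the platter's rim: a block sticking out radially, 12 mm thick along the rim, from 53 to 83 mm above the table; this point is at its middle, 150 mm from the platter axis, 68 mm above the table. It comes to bear on the nose, through the slug, after about 1.3 to 4 clockwise crank turns; one radian of crank moves it 5 mm
- stop: grey post fixed on the base at the platter's rim; origin on the table top at the post's centre, which lies 150 mm to the base's +x and 75 to 100 mm to its -y from the platter axis; same yaw as the base. An open trough points from it along the base's +y at the oncoming lug, to 70 mm from the post's centre; in the trough are the sprung nose and, in front of it, the loose slug
- slug: loose steel slug lying in the stop's trough: a bar 20 x 52 x 20 mm, 52 mm along the base's y; origin under its centre, its underside 57 mm above the table. It starts 1 to 16 mm clear of the nose. The lug pushes it along -y (about 1 N at the lug) until it meets the nose
- nose_root (a point): point on the post's +y face, 15 mm from the post's centre, 67 mm above the table, on the nose's axis. The nose's tip is 26 to 38 mm from the post's centre: its screw is set differently each time and is not reported. The nose is sprung, 12 N per mm, 7 mm of travel: pressed in 2.5 mm it bears 30 N, which adds 3.7 N at the crank pin, after 20 mm of pin travel since touching
- clamp (a joint): clamp lever left of the platter: 0 rad open (leaning to the base's -x), 1.0 rad fully clamped (leaning to +x); swings about the base's y axis, stays where left, needs about 1 N at the tip
- clamp_tip (a point): centre of the 26 mm black ball on the end of the clamp lever, 70 mm from its pivot; the pivot is 34 mm above the table. The ball is 95 mm above the table at either end of its swing and 104 mm half way; open it is 34 mm to the base's -x of the pivot, clamped 34 mm to its +x
- bowl: cream bowl standing loose on the platter near its middle, 130 mm across, 62 mm tall; origin under its centre. Stays there and turns with the platter
- mug: speckled mug, 82 mm across, 95 mm tall, beside the crank; bystander; origin under its centre
- mill_a: walnut pepper mill with a ball top, 54 mm across, 190 mm tall; bystander; origin under its centre
- mill_b: straight walnut pepper mill, 54 mm across, 190 mm tall; bystander; origin under its centre
- glass: smoked tumbler, 70 mm across, 85 mm tall, beyond the clamp lever; bystander; origin under its centre
- spoon: wooden spoon, 200 mm long, lying on the table beside the clamp lever; bystander; origin under its middle
- book: cookbook lying flat, 195 x 255 x 28 mm; bystander; origin under its centre
Things that resemble listed ones, but are neither listed nor needed, are in the scene too. Leave any turquoise look-alike of the bowl alone. Of the things like the slug, leave any that is pink; of the rest the smaller one is meant.

How it is judged:
By the outcome, as a careful person would: the job done as asked, in the order asked, and still so for the second after the job is handed in, with the robot touching nothing.
It also fails if it takes over 72 s, if anything falls off the work surface, if the arm or the gripper's body presses on something with over 40 N, if the wrist force passes 120 N, or if a joint passes its speed limit or range.

ROBOT

A 6-joint arm with a two-finger parallel gripper is mounted at the origin on the work surface. World frame = base frame: x ahead of the robot, y to its left, z up, the work surface at z = 0. Lengths are in m, angles in rad, forces in N, time in s.
With the tool pointing down it reaches from about 0.35 to 0.875 m from the base axis. Payload 15.5 kg.
Tool frame: the origin (TCP) lies at the very end of the fingers, on their centre line; the grasp point (between the pads) lies 19 mm behind it; z points along the fingers, y is the line along which they close (so a half turn about z gives the same grasp; the last joint's range is limited). The gripper opens to 85 mm and grips with 20 to 120 N. Pads are 22 mm wide; open, the fingers measure 114 mm over their backs; the gripper's body (76 mm by 85 mm) begins 54 mm behind the grasp point. The pads swing forward as they close: fully open they stand 13 mm farther back than shut.
Start: joints at [-1.438, 0.494, 1.345, -0, 1.302, -0.096], TCP at [0.141, -0.609, 0.231] pointing down, gripper open.
Joint ranges: [-2.91, 2.91], [-0.82, 2.16], [0.22, 2.67], [-1.22, 4.37], [0.12, 2.79], [-3.08, 3.08]. Speed limits (rad/s): [1.89, 1.89, 2.57, 3.01, 3.01, 3.01].

INTERFACE

Orientations are given as a 3x3 rotation matrix whose columns are the frame's x, y, z axes.
In Python, from station import env gives the robot as it stands. The module is installed in compiled form; this text tells all that it offers.
- The arm moves only by the tool apply_moves, never from a script. Its argument "motion" is text: rows parted by semicolons, each of 5 numbers parted by spaces: the shift along the tool's x, y, z in cm, then the turn about the tool's z in degrees, then the finger opening in cm, from 0 to 8.54. In form: x y z turn gripper; .... A call has 1 to 10 rows; each row shifts and turns the commanded pose from where the row before left it, along the tool's axes as they then stand; what a row does not reach is not made up. A row lasts 1/12 s, in which the tool goes at most 41.7 mm and 7.16 degrees, less where a joint would pass 70% of its speed; a pose out of reach is approached as far as the arm can. A call with a gripper value outside its range is refused whole. The fingers move at their own pace and stop on an object; "force" is the grip in N (left out, the last holds). Time passes only in rows, so rows that do not move let the fingers close. It gives the time, the measured TCP pose, the force, the opening and the grip force at its end, in the units of the state.
- env.get_state(): the state, without advancing time (a new reading comes with each control period).
- env.camera(name): name is "scene" or "top" or "wrist"; returns (picture, depth): 384x512x3 uint8, red, green, blue; 384x512 float32, m along the optical axis (not along the pixel's ray), 0 where there is no reading.
- env.calibration(name): a dict with "K" (3x3 intrinsics, pixels), "world_from_camera" (4x4, takes a point from camera to world coordinates). Camera axes: x right, y down, z forward; pixel columns grow to the right and rows downward; lengths in m; the calibration is good to about 2 mm. The wrist camera is an equidistant fisheye: a pixel r from the principal point sees the ray r / f radians off the axis. A picture is of the moment at which its call begins: read the wrist's pose just before it. calibration takes no time and is no camera call; for the wrist camera it gives the pose at the moment of the call.
- env.sign_off(): hands the job in; it is judged then, once.
The state is a dict: "t": time; "qpos": joint angles; "qvel": joint speeds; "tau": joint torques, N m; "tcp_pos": TCP position; "orientation": TCP orientation; "contact_force": force on the tool from outside, world axes, zero at the start; "ft_torque": the same for the moment, N m; "grip_width": finger opening in m; "grasp_force": force on a finger pad.
Only numpy, scipy, OpenCV 4.12 (cv2) and the standard library are available. Lean on these libraries where they do the work, as an engineer would, in place of code of your own. Each camera call takes 0.05 s, during which the arm holds its last target. There are 200 camera calls.

## Working session

There is one attempt and no reset: what is moved stays moved. The work goes in short steps, Python scripts to look and compute and a tool call to move; the robot and the scene stay as the last step left them, time stands still between calls to the robot, and variables do not carry over. Pictures are saved under pics/ and viewed, at most 10 in all, crops included, and the job is handed in when it is done.

Besides the shell and the picture viewer there is one more tool, called after ">>>" as a command line: name --argument value ..., lists and objects as JSON in quotes. apply_moves: Moves the arm, as the interface text tells. Its arguments: {"type":"object","properties":{"motion":{"type":"string"},"force":{"type":"number"}},"required":["motion"]}

```bash
mkdir -p pics; cat > h.py <<'E'
import numpy as np, cv2
from station import env
def grab(n,f):
    c=env.calibration(n); p,d=env.camera(n); cv2.imwrite(f'pics/{f}.png',cv2.cvtColor(p,cv2.COLOR_RGB2BGR)); np.savez(f'{f}.npz',p=p,d=d,K=c['K'],T=c['world_from_camera'])
def load(f):
    z=np.load(f+'.npz'); return z['p'],z['d'],z['K'],z['T']
def cloud(d,K,T):
    v,u=np.indices(d.shape); X=np.stack([(u-K[0,2])/K[0,0]*d,(v-K[1,2])/K[1,1]*d,d],-1); return X@T[:3,:3].T+T[:3,3]
def plane(u,v,z,K,T):
    r=T[:3,:3]@np.array([(u-K[0,2])/K[0,0],(v-K[1,2])/K[1,1],1]); return T[:3,3]+r*(z-T[2,3])/r[2]
E
python3 - <<'E'
from h import *
for n in ['scene','top']: grab(n,n)
for n in ['scene','top']:
    p,d,K,T=load(n); print(K.round(1),T.round(3))
a=cv2.imread('pics/top.png');cv2.imwrite('pics/top_b.png',cv2.resize(a,(800,600)))
print({k:np.round(v,3) for k,v in env.get_state().items()})
E
```

```text
[[395.6   0.  250.5]
 [  0.  395.6 192.3]
 [  0.    0.    1. ]] [[-0.768  0.511 -0.385  1.023]
 [ 0.64   0.626 -0.445  0.496]
 [ 0.014 -0.589 -0.808  1.01 ]
 [ 0.     0.     0.     1.   ]]
[[397.9   0.  261.8]
 [  0.  397.9 189.8]
 [  0.    0.    1. ]] [[ 0.00e+00 -9.94e-01  1.07e-01  4.56e-01]
 [-1.00e+00 -1.00e-03 -7.00e-03  2.00e-02]
 [ 8.00e-03 -1.07e-01 -9.94e-01  1.42e+00]
 [ 0.00e+00  0.00e+00  0.00e+00  1.00e+00]]
{'t': np.float64(0.1), 'qpos': array([-1.439,  0.494,  1.346, -0.   ,  1.302, -0.096]), 'qvel': array([-0.002, -0.002, -0.001,  0.001, -0.   ,  0.   ]), 'tau': array([ 3.0000e-03, -8.8359e+01, -3.8456e+01,  0.0000e+00,  5.0000e-03,
       -0.0000e+00]), 'tcp_pos': array([ 0.141, -0.609,  0.231]), 'orientation': array([[ 0.974,  0.226, -0.   ],
       [ 0.226, -0.974,  0.001],
       [ 0.   , -0.001, -1.   ]]), 'contact_force': array([-0.805, -0.045,  0.778]), 'ft_torque': array([0.079, 0.017, 0.008]), 'grasp_force': np.float64(0.0), 'grip_width': np.float64(0.085)}
```

View pics/top_b.png

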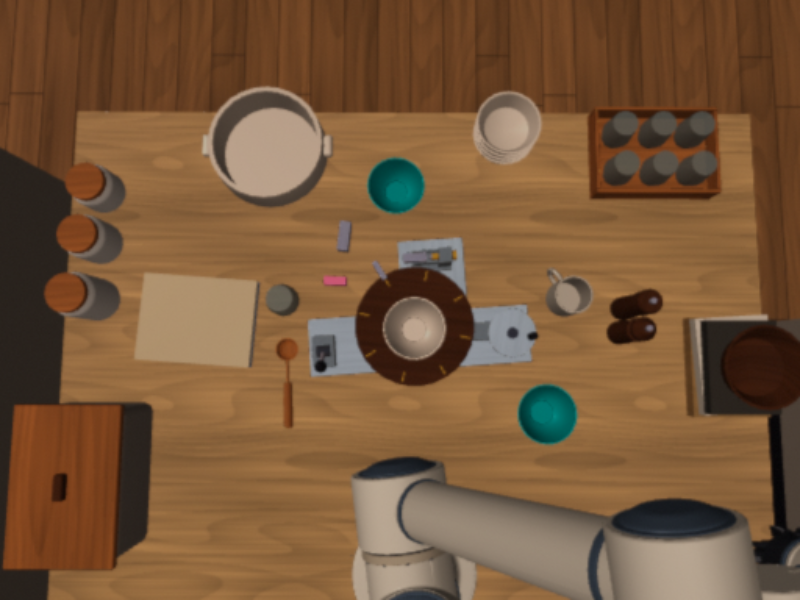

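View pics/scene.png

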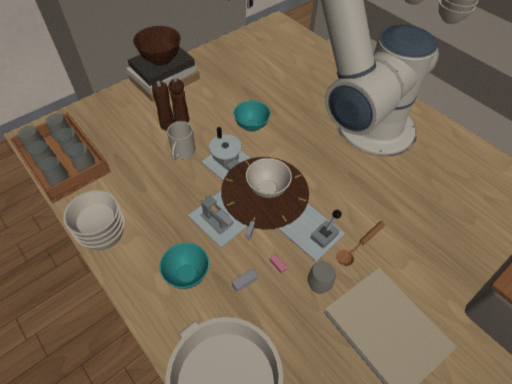

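Top view (800x600): platter centre (414,326), lug (379,270), stop with slug on its trough about (430,257), crank disc (512,333) with pin at (532,336), clamp ball (320,366). Slug candidates are the grey bar in the trough (415,257), a larger lavender bar (344,236) and a pink one (335,281). The one in the trough fits, and I never need to grip it. I'll measure now and enlarge the turntable.

```bash
python3 - <<'E'
from h import *
p,d,K,T=load('top')
for n,(u,v),z in [('disc',(512,333),.076),('pin',(532,336),.118),('platter',(414,326),.075),('lug',(379,270),.083),('ball',(320,366),.095),('post',(447,256),.09)]:
    u,v=u/1.5625,v/1.5625; print(n,plane(u,v,z,K,T).round(3), cloud(d,K,T)[int(v),int(u)].round(3))
# dark wood platter: by height band
X=cloud(d,K,T)
hsv=cv2.cvtColor(p,cv2.COLOR_RGB2HSV)
# disc fit: points 0.070..0.080 near crank
C=plane(512/1.5625,333/1.5625,.076,K,T)
m=(abs(X[...,2]-.076)<.006)&(np.hypot(X[...,0]-C[0],X[...,1]-C[1])<.07)
c,_=cv2.findContours(m.astype(np.uint8),0,1); c=max(c,key=cv2.contourArea)
(u,v),r=cv2.minEnclosingCircle(c); print('disc',plane(u,v,.076,K,T).round(4), r*1.34/398)
P=plane(414/1.5625,326/1.5625,.075,K,T)
m=(abs(X[...,2]-.075)<.006)&(np.hypot(X[...,0]-P[0],X[...,1]-P[1])<.139)
c,_=cv2.findContours(m.astype(np.uint8),0,1); c=max(c,key=cv2.contourArea)
pts=np.array([plane(q[0][0],q[0][1],.075,K,T)[:2] for q in c]); pts=pts[::1]
for _ in range(4):
    s=np.linalg.lstsq(np.c_[2*pts,np.ones(len(pts))],(pts**2).sum(1),rcond=None)[0]; r=np.sqrt(s[2]+s[:2]@s[:2]); pts=pts[abs(np.hypot(*(pts-s[:2]).T)-r)<.004]
print('platter',s[:2].round(4),r, len(pts))
# black pin & ball
g=p.max(2)
for n,(u,v),z in [('pin',(532,336),.118),('ball',(320,366),.095)]:
    u,v=int(u/1.5625),int(v/1.5625); s=g[v-9:v+10,u-9:u+10]; mm=s<45; vv,uu=np.nonzero(mm); print(n,mm.sum(),plane(uu.mean()+u-9,vv.mean()+v-9,z,K,T).round(4))
a=cv2.cvtColor(p,cv2.COLOR_RGB2BGR)[140:250,190:350]; cv2.imwrite('pics/crop1.png',cv2.resize(a,None,fx=5,fy=5,interpolation=2))
E
```

```text
disc [ 0.521 -0.213  0.076] [ 0.522 -0.21   0.079]
pin [ 0.513 -0.247  0.118] [ 0.514 -0.247  0.113]
platter [ 0.537 -0.001  0.075] [0.539 0.003 0.076]
lug [0.658 0.075 0.083] [0.66  0.077 0.088]
ball [0.45  0.199 0.095] [0.451 0.2   0.106]
post [ 0.688 -0.072  0.09 ] [ 0.692 -0.072  0.081]
disc [ 0.524  -0.2111  0.076 ] 0.05188366219026959
platter [5.391e-01 2.000e-04] 0.12748508067042746 214
pin 17 [ 0.5143 -0.2482  0.118 ]
ball 44 [0.456  0.1958 0.095 ]
```

View pics/crop1.png

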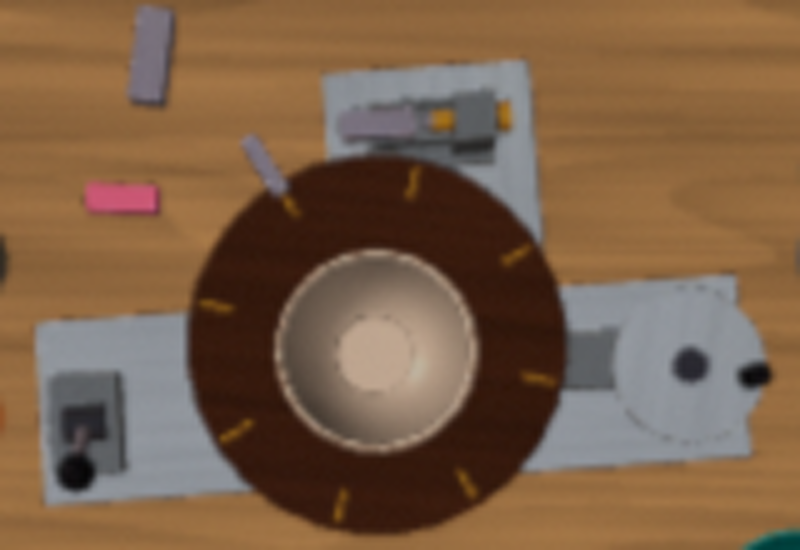

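Platter (0.539, 0.000), crank (0.5235, -0.2115), yaw about +3.9°, pin near (0.514, -0.250). The base offsets and the 40 mm radius agree with the sizes given. The slug in the trough is clear of the nose, and I expect about 2.2 turns to contact. Moving above the pin.

>>> apply_moves --motion "3.4 -2 0 0 8.5; 3.4 -2 0 0 8; 3.4 -2 0 0 7; 3.4 -2 0 0 6; 3.4 -2 0 0 5; 3.4 -2 0 0 5; 3.4 -2 0 0 5; 3.4 -2 0 0 5; 3.4 -2 0 0 5; 3.4 -2 0 0 5" --force 60

```text
t: 0.93
tcp_pos: [0.4282, -0.3356, 0.2312]
orientation: [[0.974, 0.226, -0.0], [0.226, -0.974, 0.0], [-0.0, -0.0, -1.0]]
contact_force: [0.1, -0.9, -0.6]
grip_width: 0.0501
grasp_force: 0.0
```

>>> apply_moves --motion "3.4 -2.1 0 0 5; 3.4 -2.1 0 0 5; 3.4 -2.1 2 0 5; 0 0 2 0 5; 0 0 0 0 5; 0 0 0 0 5"

```text
t: 1.43
tcp_pos: [0.5097, -0.2544, 0.192]
orientation: [[0.974, 0.227, -0.002], [0.227, -0.974, 0.001], [-0.002, -0.002, -1.0]]
contact_force: [0.3, -0.5, 1.2]
grip_width: 0.0502
grasp_force: 0.0
```

```bash
python3 - <<'E'
from h import *
grab('wrist','w1'); p,d,K,T=load('w1'); print(K.round(1),T.round(3)); s=env.get_state(); print(s['tcp_pos'],s['contact_force'],s['qpos'].round(2))
cv2.imwrite('pics/w1b.png',cv2.resize(cv2.imread('pics/w1.png'),(800,600)))
grab('top','t2')
E
```

```text
[[297.3   0.  261.7]
 [  0.  297.3 192.6]
 [  0.    0.    1. ]] [[ 0.227 -0.936 -0.268  0.578]
 [-0.974 -0.219 -0.06  -0.238]
 [-0.002  0.275 -0.961  0.335]
 [ 0.     0.     0.     1.   ]]
[ 0.5099174  -0.25518371  0.19295364] [ 0.75224724 -0.26256034  0.63784773] [-0.57  0.46  1.53 -0.    1.15  0.77]
```

View pics/w1b.png

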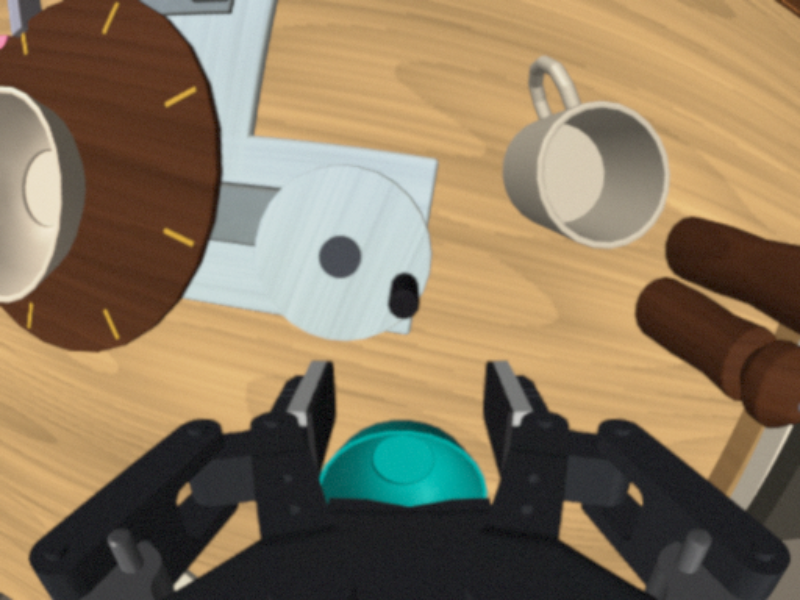

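Wrist view: pin top at (404,285), nut at (340,257), mug at (600,175), mills at the right edge, and the turquoise look-alike bowl below the fingers. Casting fisheye rays.

```bash
cat >> h.py <<'E'
def fish(u,v,z,K,T):
    a=np.array([u-K[0,2],v-K[1,2]]); r=np.hypot(*a); th=r/K[0,0]; ray=T[:3,:3]@np.r_[a/r*np.sin(th),np.cos(th)]; return T[:3,3]+ray*(z-T[2,3])/ray[2]
E
python3 - <<'E'
from h import *
p,d,K,T=load('w1')
for n,u,v,z in [('pintop',404,284,.118),('pinbot',404,303,.079),('nut',340,257,.08),('mug',602,175,.095),('millball',780,385,.18),('discL',255,245,.076),('discR',430,258,.076),('discT',345,166,.076),('discB',343,339,.076)]:
    print(n,fish(u/1.5625,v/1.5625,z,K,T).round(4))
p,d,K,T=load('t2'); X=cloud(d,K,T)
m=(X[...,2]>.15)&(X[...,1]<-.33)&(X[...,1]>-.55)&(X[...,0]>.45); print(X[m].min(0),X[m].max(0),m.sum())
E
```

```text
pintop [ 0.5254 -0.2475  0.118 ]
pinbot [ 0.5049 -0.2517  0.079 ]
nut [ 0.5232 -0.2106  0.08  ]
mug [ 0.6039 -0.3387  0.095 ]
millball [ 0.5346 -0.4328  0.18  ]
discL [ 0.5186 -0.159   0.076 ]
discR [ 0.5333 -0.2603  0.076 ]
discT [ 0.5735 -0.2023  0.076 ]
discB [ 0.4738 -0.2212  0.076 ]
[ 0.50424283 -0.4981079   0.15001763] [ 0.60670065 -0.33034048  0.57197229] 245
```

Pin axis is (0.516, -0.250), 39.5 mm from the crank axis (0.5235, -0.211), which checks. Descend and grip.

>>> apply_moves --motion "0.65 -0.35 2.8 0 5; 0 0 4 0 5; 0 0 4 0 5; 0 0 0 0 5; 0 0 0 0 1.2; 0 0 0 0 1.2; 0 0 0 0 1.2; 0 0 0 0 1.2; 0 0 0 0 1.2; 0 0 0 0 1.2" --force 60

```text
t: 2.37
tcp_pos: [0.5171, -0.2501, 0.0876]
orientation: [[0.974, 0.226, 0.003], [0.226, -0.974, -0.001], [0.003, 0.002, -1.0]]
contact_force: [0.1, 6.8, 8.7]
grip_width: 0.0146
grasp_force: 58.4
```

>>> apply_moves --motion "-1.18 -0.74 0 0 1.2; -0.86 -1.09 0 0 1.2; -0.43 -1.32 0 0 1.2; 0.05 -1.39 0 0 1.2; 0.52 -1.29 0 0 1.2"

```text
t: 2.78
tcp_pos: [0.4852, -0.1986, 0.0876]
orientation: [[0.974, 0.225, 0.004], [0.225, -0.974, -0.003], [0.003, 0.004, -1.0]]
contact_force: [3.9, -8.2, 6.6]
grip_width: 0.0141
grasp_force: 60.0
```

Tracking is within 1 mm, and the free tangential load is about 6.6 N as expected. Continuing.

>>> apply_moves --motion "0.93 -1.03 0 0 1.2; 1.23 -0.65 0 0 1.2; 1.38 -0.19 0 0 1.2; 1.36 0.29 0 0 1.2; 1.18 0.74 0 0 1.2; 0.86 1.09 0 0 1.2; 0.43 1.32 0 0 1.2; -0.05 1.39 0 0 1.2; -0.52 1.29 0 0 1.2; -0.93 1.03 0 0 1.2"

```text
t: 3.62
tcp_pos: [0.5547, -0.2361, 0.0876]
orientation: [[0.974, 0.226, 0.003], [0.226, -0.974, -0.001], [0.003, 0.001, -1.0]]
contact_force: [-6.5, 13.4, 10.7]
grip_width: 0.0143
grasp_force: 60.7
```

>>> apply_moves --motion "-1.23 0.65 0 0 1.2; -1.38 0.19 0 0 1.2; -1.36 -0.29 0 0 1.2; -1.18 -0.74 0 0 1.2; -0.86 -1.09 0 0 1.2; -0.43 -1.32 0 0 1.2; 0.05 -1.39 0 0 1.2; 0.52 -1.29 0 0 1.2"

```text
t: 4.28
tcp_pos: [0.4852, -0.1986, 0.0876]
orientation: [[0.974, 0.225, 0.004], [0.225, -0.974, -0.003], [0.003, 0.004, -1.0]]
contact_force: [4.0, -7.0, 6.9]
grip_width: 0.0143
grasp_force: 60.5
```

>>> apply_moves --motion "0.93 -1.03 0 0 1.2; 1.23 -0.65 0 0 1.2; 1.38 -0.19 0 0 1.2; 1.36 0.29 0 0 1.2; 1.18 0.74 0 0 1.2; 0.86 1.09 0 0 1.2"

```text
t: 4.78
tcp_pos: [0.5537, -0.1839, 0.0876]
orientation: [[0.974, 0.227, 0.002], [0.227, -0.974, -0.001], [0.002, 0.001, -1.0]]
contact_force: [-10.8, -1.5, 8.7]
grip_width: 0.0143
grasp_force: 60.6
```

```bash
python3 - <<'E'
from h import *
grab('top','t3'); grab('scene','s3')
s=env.get_state(); print(s['contact_force'],s['tcp_pos'])
a=cv2.imread('pics/t3.png')[150:200,240:300]; b=cv2.imread('pics/s3.png')[180:255,175:275]
a=cv2.resize(a,(600,500),interpolation=2)[:300]; b=cv2.resize(b,None,fx=6,fy=4,interpolation=2)[:300,:600]
cv2.imwrite('pics/c3.png',np.vstack([a,b]))
E
```

```text
[ 3.16763968 -4.97328804  2.96085202] [ 0.55519657 -0.18600064  0.08772292]
```

View pics/c3.png

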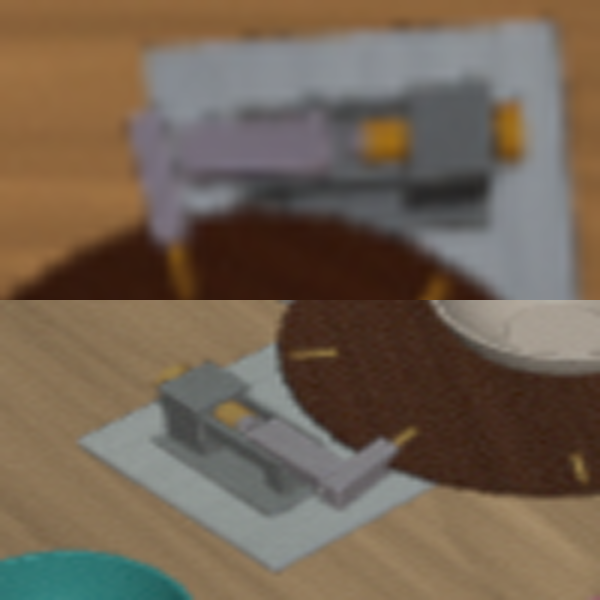

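The lug (178,180 in the upper crop) is just short of the slug (185..325). The slug is 7 to 14 mm from the nose, whose tip is at about 345 to 362. Contact should come in roughly another 100 to 180° of crank. Free load so far is 6.1 to 6.6 N. Going on, then slowing down.

>>> apply_moves --motion "0.43 1.32 0 0 1.2; -0.05 1.39 0 0 1.2; -0.52 1.29 0 0 1.2; -0.42 0.56 0 0 1.2; -0.51 0.48 0 0 1.2"

```text
t: 5.3
tcp_pos: [0.5543, -0.2362, 0.0876]
orientation: [[0.974, 0.225, 0.003], [0.225, -0.974, -0.001], [0.003, 0.001, -1.0]]
contact_force: [-1.7, 9.8, 7.6]
grip_width: 0.0145
grasp_force: 60.9
```

>>> apply_moves --motion "-0.58 0.38 0 0 1.2; -0.64 0.27 0 0 1.2"

```text
t: 5.47
tcp_pos: [0.5441, -0.245, 0.0876]
orientation: [[0.974, 0.225, 0.004], [0.225, -0.974, -0.001], [0.003, 0.001, -1.0]]
contact_force: [1.1, 10.9, 7.3]
grip_width: 0.0142
grasp_force: 60.9
```

```bash
cat > f.py <<'E'
import numpy as np,sys
C=np.array([.5235,-.211])
D=[(.4852,-.1986,3.9,-8.2),(.5547,-.2361,-6.5,13.4),(.4852,-.1986,4,-7),(.5537,-.1839,-10.8,-1.5)]+[tuple(map(float,a.split(','))) for a in sys.argv[1:]]
for x,y,fx,fy in D:
    r=np.array([x,y])-C; R=np.hypot(*r); n=r/R; t=np.array([n[1],-n[0]]); f=np.array([fx,fy]); print(round(np.degrees(np.arctan2(r[1],r[0])),1),round(R*1e3,1),'tan',round(-f@t,2),'rad',round(f@n,2))
E
python3 f.py
```

```text
162.1 40.3 tan 6.6 rad -6.24
-38.8 40.0 tan 6.37 rad -13.46
162.1 40.3 tan 5.43 rad -5.96
41.9 40.6 tan 6.1 rad -9.04
```

Both readings are 6.5 to 6.6 N tangential, so the crank is still free at about 680°.

>>> apply_moves --motion "-0.68 0.16 0 0 1.2; -0.7 0.04 0 0 1.2"

```text
t: 5.63
tcp_pos: [0.5315, -0.2499, 0.0877]
orientation: [[0.974, 0.225, 0.005], [0.225, -0.974, -0.001], [0.004, 0.002, -1.0]]
contact_force: [7.0, 13.5, 5.5]
grip_width: 0.0139
grasp_force: 60.7
```

>>> apply_moves --motion "-0.69 -0.08 0 0 1.2; -0.67 -0.2 0 0 1.2"

```text
t: 5.8
tcp_pos: [0.5182, -0.2504, 0.0877]
orientation: [[0.974, 0.225, 0.006], [0.225, -0.974, -0.001], [0.005, 0.003, -1.0]]
contact_force: [11.8, 12.2, 1.5]
grip_width: 0.0141
grasp_force: 60.3
```

```bash
python3 - <<'E'
from h import *
s=env.get_state(); print(s['tcp_pos'],s['contact_force'])
E
```

```text
[ 0.51822441 -0.2504166   0.08769942] [11.81151614 12.17289348  1.45133838]
```

```bash
python3 - <<'E'
from h import *
D=np.array([(.4852,-.1986,3.9,-8.2),(.5547,-.2361,-6.5,13.4),(.4852,-.1986,4,-7),(.5537,-.1839,-10.8,-1.5),(.5543,-.2362,-1.7,9.8),(.5441,-.245,1.1,10.9),(.5315,-.2499,7,13.5),(.5182,-.2504,11.8,12.2)])
p=D[:,:2]; s=np.linalg.lstsq(np.c_[2*p,np.ones(len(p))],(p**2).sum(1),rcond=None)[0]; print('fit',s[:2],np.sqrt(s[2]+s[:2]@s[:2]))
for C in [(.5235,-.211),s[:2]]:
    r=p-C; n=r/np.linalg.norm(r,axis=1)[:,None]; t=np.c_[n[:,1],-n[:,0]]
    print((-(D[:,2:]*t).sum(1)).round(2),(D[:,2:]*n).sum(1).round(1),np.degrees(np.arctan2(r[:,1],r[:,0])).round(0))
grab('top','t4'); grab('scene','s4'); 
z=env.get_state(); print(z['contact_force'],z['tcp_pos'],z['t'])
a=cv2.imread('pics/t4.png')[150:180,240:300]; b=cv2.imread('pics/s4.png')[190:235,185:260]
a=cv2.resize(a,(600,300),interpolation=2); b=cv2.resize(b,(600,300),interpolation=2)
cv2.imwrite('pics/c4.png',np.vstack([a,b]))
E
```

```text
fit [ 0.52356373 -0.2105149 ] 0.04018279880786909
[ 6.6   6.37  5.43  6.1   6.51  6.59  9.58 10.07] [ -6.2 -13.5  -6.   -9.   -7.5  -8.8 -11.8 -13.7] [162. -39. 162.  42. -39. -59. -78. -98.]
[ 6.67  6.23  5.5   6.02  6.43  6.52  9.53 10.07] [ -6.2 -13.5  -5.9  -9.1  -7.6  -8.8 -11.9 -13.7] [163. -39. 163.  41. -40. -59. -79. -98.]
[1.88937734 7.62096774 6.83105297] [ 0.51723423 -0.25015707  0.08764284] 5.9
```

View pics/c4.png

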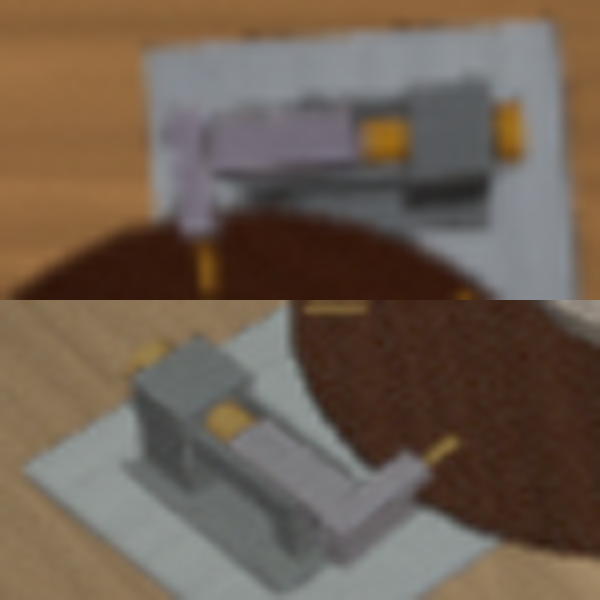

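The slug is now on the nose, and the readings were 6.5, 9.5, 10.1 N. The last two don't match the known slope of 2.5 N per 20°, and the noise is about 0.6 N, so the press may be 2.5 to 3.1 mm. I'll ease back 70° and approach again with a reading every row to settle the touch point, rather than press on.

>>> apply_moves --motion "0.67 0.2 0 0 1.2; 0.69 0.08 0 0 1.2; 0.7 -0.04 0 0 1.2; 0.68 -0.16 0 0 1.2"

```text
t: 6.23
tcp_pos: [0.5436, -0.2452, 0.0876]
orientation: [[0.974, 0.226, 0.002], [0.226, -0.974, -0.001], [0.002, 0.002, -1.0]]
contact_force: [-8.3, 1.9, 9.9]
grip_width: 0.0143
grasp_force: 60.9
```

>>> apply_moves --motion "0.64 -0.27 0 0 1.2; 0.58 -0.38 0 0 1.2; 0.51 -0.48 0 0 1.2; 0.42 -0.56 0 0 1.2"

```text
t: 6.57
tcp_pos: [0.5611, -0.2245, 0.0877]
orientation: [[0.974, 0.226, 0.003], [0.226, -0.974, -0.003], [0.002, 0.003, -1.0]]
contact_force: [-7.1, -4.5, 6.0]
grip_width: 0.0139
grasp_force: 60.6
```

>>> apply_moves --motion "-0.42 0.56 0 0 1.2; -0.51 0.48 0 0 1.2"

```text
t: 6.73
tcp_pos: [0.5549, -0.2354, 0.0877]
orientation: [[0.974, 0.227, 0.004], [0.227, -0.974, -0.001], [0.003, 0.002, -1.0]]
contact_force: [-0.2, 8.5, 6.4]
grip_width: 0.0143
grasp_force: 60.7
```

>>> apply_moves --motion "-0.58 0.38 0 0 1.2"

```text
t: 6.82
tcp_pos: [0.5499, -0.2407, 0.0876]
orientation: [[0.974, 0.226, 0.004], [0.226, -0.974, -0.001], [0.003, 0.002, -1.0]]
contact_force: [-0.5, 9.6, 7.9]
grip_width: 0.0143
grasp_force: 60.7
```

>>> apply_moves --motion "-0.64 0.27 0 0 1.2"

```text
t: 6.9
tcp_pos: [0.5442, -0.2449, 0.0876]
orientation: [[0.974, 0.226, 0.004], [0.226, -0.974, -0.001], [0.003, 0.002, -1.0]]
contact_force: [1.9, 10.4, 6.8]
grip_width: 0.0139
grasp_force: 60.7
```

>>> apply_moves --motion "-0.68 0.16 0 0 1.2"

```text
t: 6.98
tcp_pos: [0.538, -0.248, 0.0877]
orientation: [[0.974, 0.225, 0.004], [0.225, -0.974, -0.001], [0.004, 0.002, -1.0]]
contact_force: [3.1, 11.7, 6.8]
grip_width: 0.0143
grasp_force: 60.6
```

Tangential: 6.5, 5.9, 7.0, 7.1 N at φ = -38, -49, -59, -69°.

>>> apply_moves --motion "-0.7 0.04 0 0 1.2"

```text
t: 7.07
tcp_pos: [0.5315, -0.2499, 0.0877]
orientation: [[0.974, 0.225, 0.005], [0.225, -0.974, -0.001], [0.004, 0.002, -1.0]]
contact_force: [5.4, 13.7, 4.3]
grip_width: 0.0142
grasp_force: 60.5
```

>>> apply_moves --motion "-0.35 -0.02 0 0 1.2"

```text
t: 7.15
tcp_pos: [0.5278, -0.2505, 0.0877]
orientation: [[0.974, 0.225, 0.005], [0.225, -0.974, -0.001], [0.004, 0.002, -1.0]]
contact_force: [7.3, 12.6, 3.3]
grip_width: 0.0143
grasp_force: 60.4
```

Tangential: 8.0 N at -79°, 8.6 N at -84°. With the known slope this puts the touch at about -65°, so +3.5 N comes at about -93°. Two half-rows more.

>>> apply_moves --motion "-0.34 -0.06 0 0 1.2"

```text
t: 7.23
tcp_pos: [0.5249, -0.2507, 0.0877]
orientation: [[0.974, 0.225, 0.005], [0.225, -0.974, -0.001], [0.005, 0.002, -1.0]]
contact_force: [9.2, 10.9, 1.4]
grip_width: 0.0142
grasp_force: 60.3
```

>>> apply_moves --motion "-0.27 -0.07 0 0 1.2"

```text
t: 7.32
tcp_pos: [0.5224, -0.2506, 0.0877]
orientation: [[0.974, 0.225, 0.006], [0.225, -0.974, -0.001], [0.005, 0.003, -1.0]]
contact_force: [9.7, 9.7, 1.0]
grip_width: 0.0144
grasp_force: 60.3
```

Tangential is 9.55 and 9.40 N, about 3.1 N over free and still rising slowly. That is roughly 2.4 mm of press. Settle, release, and lift straight up.

>>> apply_moves --motion "0 0 0 0 1.2; 0 0 0 0 5; 0 0 0 0 5; 0 0 0 0 5; 0 0 0 0 5; 0 0 -2 0 5; 0 0 -4 0 5; 0 0 -4 0 5; 0 0 -2 0 5; 0 0 0 0 5"

```text
t: 8.15
tcp_pos: [0.5223, -0.2518, 0.21]
orientation: [[0.974, 0.226, 0.007], [0.226, -0.974, -0.004], [0.006, 0.006, -1.0]]
contact_force: [1.0, -0.5, -0.2]
grip_width: 0.0498
grasp_force: 0.0
```

```bash
python3 - <<'E'
from h import *
z=env.get_state(); print(z['contact_force'],z['tcp_pos'],z['t'],z['qpos'].round(2))
grab('wrist','w5')
grab('top','t5')
cv2.imwrite('pics/w5b.png',cv2.imread('pics/w5.png'))
p,d,K,T=load('t5'); X=cloud(d,K,T)
g=p.max(2); u,v=int(320/1.5625),int(366/1.5625); s=g[v-9:v+10,u-9:u+10]; vv,uu=np.nonzero(s<45); print(len(vv),plane(uu.mean()+u-9,vv.mean()+v-9,.095,K,T).round(4))
th=np.radians(3.9); R=np.array([[np.cos(th),-np.sin(th)],[np.sin(th),np.cos(th)]]); P=np.array([.539,0.0])
for q in [(-40,205),(-74,205),(-6,205)]: print(q,(P+R@np.array(q)/1e3).round(4))
# yaw from platter + crank fit
e=np.array([.52356,-.2106])-[.5391,.0002]; print(np.degrees(np.arctan2(e[1],e[0])-np.arctan2(-210,-30)))
m=(X[...,2]>.05)&(X[...,1]>.14)&(X[...,1]<.5)&(X[...,0]>.3)&(X[...,0]<.75)
c,_=cv2.findContours(m.astype(np.uint8),0,1)
for k in c:
    if cv2.contourArea(k)>15: mm=np.zeros(m.shape,np.uint8); cv2.drawContours(mm,[k],-1,1,-1); Q=X[(mm>0)&m]; print(Q.min(0).round(3),Q.max(0).round(3))
E
```

```text
[ 1.02821751 -0.54780703 -0.22291869] [ 0.52230625 -0.2518038   0.20996401] 8.15 [-0.55  0.45  1.49 -0.    1.19  0.79]
45 [0.4566 0.1957 0.095 ]
(-40, 205) [0.4851 0.2018]
(-74, 205) [0.4512 0.1995]
(-6, 205) [0.5191 0.2041]
3.9139319027471227
[0.441 0.187 0.054] [0.482 0.21  0.113]
[0.564 0.259 0.051] [0.629 0.32  0.094]
```

View pics/w5b.png

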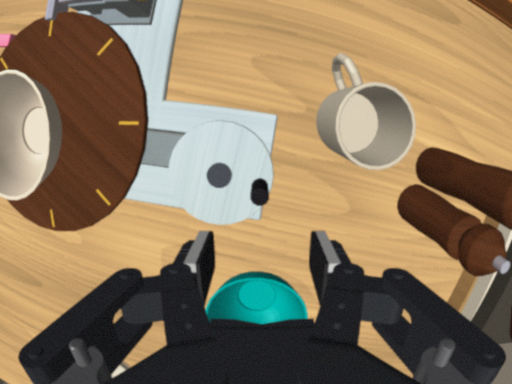

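Crank released and pin undisturbed, with the pin at (260,191) in the wrist view and the bowl and mug in place. The clamp ball measures (0.452, 0.198), which agrees with the base geometry of (0.451, 0.1995). Next I'll go behind it, over the bowl, with closed fingers.

>>> apply_moves --motion "0 0 0 4.5 2; 0 0 0 4.5 0; -0.65 -3.8 0 0 0; -0.65 -3.8 0 0 0; -0.65 -3.8 0 0 0; -0.65 -3.8 0 0 0; -0.65 -3.8 0 0 0; -0.65 -3.8 0 0 0; -0.65 -3.8 0 0 0; -0.65 -3.8 0 0 0"

```text
t: 9.08
tcp_pos: [0.4454, 0.0506, 0.2036]
orientation: [[0.998, 0.07, -0.002], [0.07, -0.998, 0.0], [-0.002, -0.0, -1.0]]
contact_force: [2.4, 0.3, -0.9]
grip_width: 0.0001
grasp_force: 0.0
```

>>> apply_moves --motion "-0.65 -3.8 0 0 0; -0.65 -3.8 0 0 0; -0.65 -3.8 0 0 0; -0.65 -3.8 0 0 0; 0 0 0 0 0; 0 0 0 0 0"

```text
t: 9.58
tcp_pos: [0.409, 0.2003, 0.2036]
orientation: [[0.997, 0.075, -0.002], [0.075, -0.997, -0.001], [-0.002, 0.001, -1.0]]
contact_force: [-0.6, -0.3, 1.2]
grip_width: 0.0001
grasp_force: 0.0
```

>>> apply_moves --motion "0 0.3 4 0 0; 0 0 4 0 0; 0 0 4 0 0; 0 0 0 0 0; 1 0 0 0 0; 1 0 0 0 0; 1 0 0 0 0; 1 0 0 0 0; 1 0 0 0 0; 1 0 0 0 0"

```text
t: 10.42
tcp_pos: [0.4722, 0.2003, 0.0858]
orientation: [[0.998, 0.071, 0.002], [0.071, -0.998, 0.001], [0.002, -0.0, -1.0]]
contact_force: [-1.5, 0.5, 0.4]
grip_width: 0.0003
grasp_force: 0.5
```

>>> apply_moves --motion "1 0 0 0 0; 0.8 0 0 0 0"

```text
t: 10.58
tcp_pos: [0.4897, 0.2015, 0.0849]
orientation: [[0.998, 0.071, 0.001], [0.071, -0.998, 0.0], [0.001, -0.0, -1.0]]
contact_force: [-2.1, 0.5, -1.2]
grip_width: 0.0001
grasp_force: 0.6
```

>>> apply_moves --motion "0.4 0 0 0 0; 0.2 0 0 0 0"

```text
t: 10.75
tcp_pos: [0.4935, 0.2017, 0.0843]
orientation: [[0.998, 0.071, -0.003], [0.071, -0.998, -0.001], [-0.003, 0.0, -1.0]]
contact_force: [-12.6, 1.0, 7.7]
grip_width: 0.0004
grasp_force: 6.1
```

Firm end stop at x = 0.494 (12.6 N), right where 1.0 rad should be. Backing off, lifting, and looking.

>>> apply_moves --motion "-1 0 0 0 0; -2 0 0 0 0; -2 0 0 0 0; 0 0 -3 0 0; 0 0 -4 0 0; 0 0 -4 0 0; -3 0 -1 0 0; -3 0 0 0 0; -3 0 0 0 0; 0 0 0 0 0"

```text
t: 11.58
tcp_pos: [0.3487, 0.1909, 0.2044]
orientation: [[0.997, 0.072, -0.003], [0.072, -0.997, -0.001], [-0.003, 0.001, -1.0]]
contact_force: [0.9, -0.2, 0.4]
grip_width: -0.0001
grasp_force: 0.0
```

```bash
python3 - <<'E'
from h import *
grab('top','t6'); grab('scene','s6'); z=env.get_state(); print(z['contact_force'],z['tcp_pos'],z['t'])
p,d,K,T=load('t6')
a=cv2.imread('pics/t6.png')[145:245,190:350]; b=cv2.imread('pics/s6.png')[120:270,150:400]
cv2.imwrite('pics/c6.png',np.vstack([cv2.resize(a,(500,312),interpolation=2),cv2.resize(b,(500,288),interpolation=2)]))
p,d,K,T=load('s6'); P=cloud(d,K,T); q=p.max(2)<50
m=q&(P[...,2]>.085)&(P[...,2]<.12)&(np.hypot(P[...,0]-.5,P[...,1]-.2)<.08); print(m.sum(),np.median(P[m],0))
E
```

```text
[ 0.76564617  0.87599986 -0.14019046] [0.35355236 0.19185771 0.2048597 ] 11.6833
60 [0.52187483 0.20729735 0.10378914]
```

View pics/c6.png

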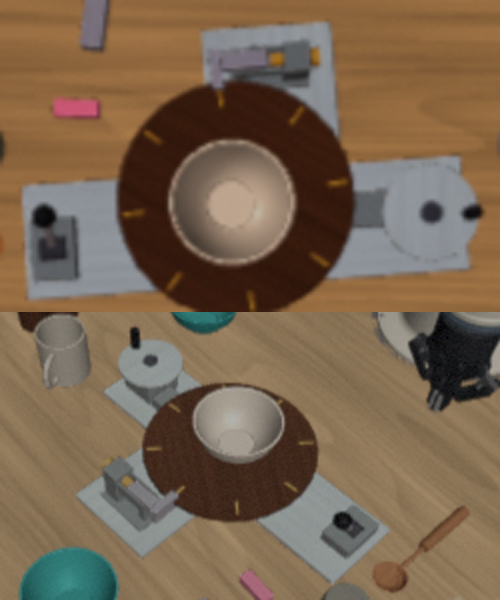

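The crops show the clamp ball thrown over to (0.520, 0.206), at (43,216) in the upper one, against an expected (0.519, 0.204). The slug is pressed on the nose at (240,60), the bowl is centred, and the gripper is clear of everything. Handing in.

```bash
python3 -c "
from station import env
print(env.sign_off())"
```

```text
the job is handed in; nothing more can be done
None
```

I wound the crank clockwise to about +3 N over free running (an estimated 2.4 mm of nose press), after passing the mark by about 0.5 mm, backing off about 80° and re-approaching; I then let go, threw the clamp lever to its end stop with the bowl still in place, and handed the job in at about 12 s.

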